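# Point out the seasoning, the lemon and the scallop for the new cook

## Robot

A 6-joint arm with a two-finger parallel gripper is mounted at the origin on a cart in front of the work surface, level with it; the furniture and walls round the work are solid. World frame = base frame: x ahead of the robot, y to its left, z up, the work surface at z = 0. Lengths are in mm, angles in rad, forces in N, time in s.
With the tool pointing down it reaches from about 350 to 775 mm from the base axis. Payload 7.3 kg.
Tool frame: the origin (TCP) lies between the finger pads, 19 mm behind the fingertips; this is the grasp point; z points along the fingers, y is the line along which they close (so a half turn about z gives the same grasp; the last joint's range is limited). The gripper opens to 92 mm and grips with 3 to 60 N. Pads are 19 mm wide; open, the fingers measure 130 mm over their backs; the gripper's body (75 mm by 190 mm) begins 47 mm behind the grasp point.
Start: joints at [-1.284, 0.342, 1.524, -0, 1.275, -0.146], TCP at [220.216, -476.601, 245.541] pointing down, gripper open.
Joint ranges: [-2.53, 2.53], [-0.77, 2.02], [0.04, 2.7], [-1, 4.14], [0.28, 2.66], [-3.11, 3.11]. Speed limits (rad/s): [2.57, 2.57, 3.14, 3.14, 3.14, 3.14].

## Interface

Orientations are given as [roll, pitch, yaw] about the fixed x, y, z axes, in that order (R = Rz(yaw) Ry(pitch) Rx(roll)).
In Python, from plant import bot gives the robot as it stands.
- The arm moves only by the shell command python3 shift.py 'ROWS'. ROWS is a JSON list of rows, 1 to 5 of them, each of 5 numbers: the finger opening in mm, then dx, dy, dz in mm, then a turn about the tool's z in rad; each row is the pose to reach, as a shift and turn from the pose commanded when the command began, along the tool's axes at that moment; what a row does not reach only later rows make up. A row lasts 1/8 s, in which the tool goes at most 62.5 mm and 0.188 rad, less where a joint would pass 70% of its speed; a pose out of reach is approached as far as the arm can. The fingers move at their own pace and stop on an object; the grip force is fixed at half the most. Time passes only in rows, so rows that do not move let the fingers close. It prints the time, the measured TCP pose, the force, the opening and the grip force at its end.
- bot.get_obs(): the state, without advancing time (a new reading comes with each control period).
- bot.capture(name): name is "side" or "top" or "wrist"; returns a dict with "color" (400x640x3 uint8, red, green, blue), "K" (3x3 intrinsics, pixels), "k1" (the pictures are not rectified: a ray, as slopes to the right and down, at radius r is drawn at 1 + k1 r^2 times it, then the intrinsics apply), "R" (3x3) and "t" (3): a world point X has camera coordinates R X + t. Camera axes: x right, y down, z forward; pixel columns grow to the right and rows downward; lengths in mm; the calibration is good to about 2 mm. A picture is of the moment at which its call begins. There is no depth.
- bot.close_job(): hands the job in; it is judged then, once.
The state is a dict: "time": time; "joint_positions": joint angles; "dq": joint speeds; "tau": joint torques, N m; "tool_pos": TCP position; "tcp_rot": TCP orientation; "contact_force": force on the tool from outside, world axes, zero at the start; "moment": the same for the moment, N m; "grip_width": finger opening in mm; "finger_force": force on a finger pad.
Only numpy, scipy, OpenCV 4.12 (cv2) and the standard library are available. Lean on these libraries where they do the work, as an engineer would, in place of code of your own. Each camera call takes 0.05 s, during which the arm holds its last target. There are 200 camera calls.

## Task

Show the new cook what goes on the scallop by pointing straight down, fingertips 2 to 5 cm above the thing and over its middle, for about two seconds each: first at the red-capped spice jar on the open counter in front (not the row under the shelf), then at the lemon, then at the scallop on the plate. Touch and move nothing, and travel high, so that you never dip over the salt shaker or the black-capped jar that stand among them as if pointing at those. Finish with the hand raised, fingertips at least 20 cm above the counter.

Things in the scene. Friction and masses are not known exactly. Their poses are not given: they have to be found in the camera images.
- red_jar: clear spice jar with a bright red screw cap, 45 mm across, 106 mm high, standing on the open counter in front (not in the row under the shelf); origin at the centre of its underside, z up
- red_jar_top (a point): centre of the top of the red cap, 106 mm above the jar's underside; z up
- lemon: whole yellow lemon lying on its side, the only one, 78 x 55 mm, 56 mm high; origin at the middle of its underside, z up
- lemon_top (a point): highest point over the lemon's middle, 56 mm above its underside; z up
- scallop: scallop in its half shell with a yellowish noodle topping, about 94 x 114 x 29 mm, lying on the plate; origin at the centre of its underside, z up
- scallop_top (a point): middle of the scallop's topping at its highest level, 29 mm above the shell's underside; z up
- plate: round white plate, 235 mm across, rim 20 mm high, its middle about 10 mm above the counter, so the top of the scallop on it is about 40 mm above the counter; origin at the centre of its underside, z up
- salt_shaker: bystander: clear salt shaker with a grey domed cap, 44 mm across, 90 mm high; origin at the centre of its underside, z up
- salt_shaker_top (a point): centre of the top of the salt shaker's cap, 90 mm above its underside
- black_jar: bystander: clear spice jar with a black screw cap and a green label, 45 mm across, 105 mm high; origin at the centre of its underside, z up
- black_jar_top (a point): centre of the top of the black cap, 105 mm above the jar's underside

How it is judged (in metres and radians):
On the way, in this order (a step that is already met when the one before it is completed fails the run):
1. the hand points down at the red-capped spice jar for 1.5 s: tool point within 25 mm of its middle, 18 to 90 mm above its top, tool within 35 degrees of straight down (horizontal distance between the grasp point and red_jar_top below 0.025 m and z of the grasp point in the frame of red_jar_top between 0.018 and 0.09 m and angle between the grasp point's own z axis and vertical above 2.5 rad), for 1.5 s.
2. the hand points down at the lemon for 1.5 s: tool point within 25 mm of its middle, 18 to 90 mm above its top, tool within 35 degrees of straight down (horizontal distance between the grasp point and lemon_top below 0.025 m and z of the grasp point in the frame of lemon_top between 0.018 and 0.09 m and angle between the grasp point's own z axis and vertical above 2.5 rad), for 1.5 s.
3. the hand points down at the scallop for 1.5 s: tool point within 30 mm of its middle, 18 to 90 mm above its top, tool within 35 degrees of straight down (horizontal distance between the grasp point and scallop_top below 0.03 m and z of the grasp point in the frame of scallop_top between 0.018 and 0.09 m and angle between the grasp point's own z axis and vertical above 2.5 rad), for 1.5 s.
At the end, for the whole second after the job is handed in: All three were pointed at in order, 1.5 s each; the tool point is now over 20 cm above the counter; jars, shaker and lemon are upright (within 0.1 rad), at rest and within 6 mm of where they stood (height (world z) of the grasp point above 0.2 m and distance of each of red_jar, lemon, salt_shaker, black_jar from where it was at the start of the episode below 0.006 m and angle between each of red_jar, lemon, salt_shaker, black_jar's own z axis and vertical below 0.1 rad and linear speed of each of red_jar, lemon, salt_shaker, black_jar below 0.01 m/s); the robot touches nothing.
It fails at once if the robot touches something (over 0.3 N) (contact force between any of the fingers, the arm and anything else above 0.3 N).
It fails at once if a jar, the shaker or the lemon is moved more than 6 mm (distance of any of red_jar, lemon, salt_shaker, black_jar from where it was at the start of the episode above 0.006 m).
It fails at once if the hand dips over the salt shaker (tool point within 30 mm of its middle and less than 80 mm above it) (horizontal distance between the grasp point and salt_shaker_top below 0.03 m and z of the grasp point in the frame of salt_shaker_top below 0.08 m).
It fails at once if the hand dips over the black-capped spice jar (tool point within 30 mm of its middle and less than 80 mm above it) (horizontal distance between the grasp point and black_jar_top below 0.03 m and z of the grasp point in the frame of black_jar_top below 0.08 m).
It also fails if it takes over 48 s, if anything falls off the work surface, if the arm or the gripper's body presses on something with over 40 N, if the wrist force passes 120 N, or if a joint passes its speed limit or range.

## Working session

There is one attempt and no reset: what is moved stays moved. The work goes in short steps, Python scripts to look and compute and a shell command to move; the robot and the scene stay as the last step left them, time stands still between calls to the robot, and variables do not carry over. Pictures are saved under pics/ and viewed, at most 10 in all, crops included, and the job is handed in when it is done.

```bash
mkdir -p pics; ls; cat > h.py <<'E'
import numpy as np, cv2, pickle
def ray(c,u,v):
    K=c["K"];d=np.array([c["k1"],0,0,0,0],float)
    p=cv2.undistortPoints(np.array([[[u,v]]],float),K,d)[0,0]
    # k1 model is r_d = r(1+k1 r^2): same as OpenCV
    R=np.array(c["R"]);t=np.array(c["t"])
    return -R.T@t, R.T@np.array([p[0],p[1],1])
def onz(c,u,v,z):
    o,d=ray(c,u,v);return o+d*(z-o[2])/d[2]
def pix(c,X):
    return cv2.projectPoints(np.array([X],float),cv2.Rodrigues(np.array(c["R"]))[0],np.array(c["t"],float),c["K"],np.array([c["k1"],0,0,0,0],float))[0][0,0]
E
python3 - <<'E'
from plant import bot
import cv2,pickle
C={}
for n in("top","side"):
    c=bot.capture(n);C[n]=c;cv2.imwrite(f"pics/{n}0.png",c["color"][:,:,::-1]);print(n,c["K"],c["k1"],-c["R"].T@c["t"])
pickle.dump(C,open("c.pkl","wb"))
o=bot.get_obs();print(o["time"],o["tool_pos"],o["tcp_rot"])
E
```

```text
pics
plant.py
shift.py
top [[375.934075     0.         315.63324768]
 [  0.         375.934075   196.59647152]
 [  0.           0.           1.        ]] -0.04120359119261994 [379.31766056  27.82345819 918.57378053]
side [[411.69819417   0.         320.17786136]
 [  0.         411.69819417 205.16185289]
 [  0.           0.           1.        ]] -0.054652238186994634 [299.40388339 729.15681794 669.40779092]
0.1 [ 220.13226691 -476.27396085  244.94218236] [-3.14028923e+00 -2.05869963e-04  4.32771893e-01]
```

View pics/top0.png

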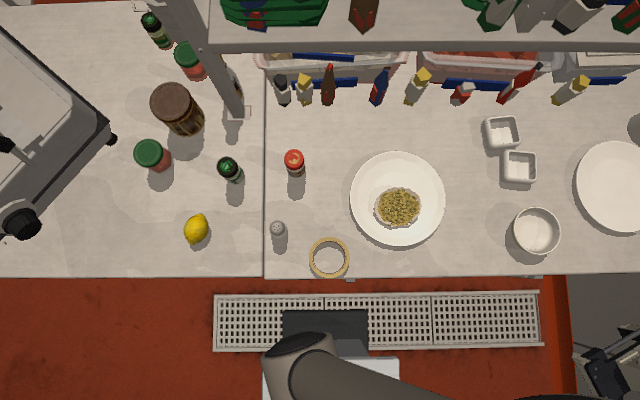

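View pics/side0.png

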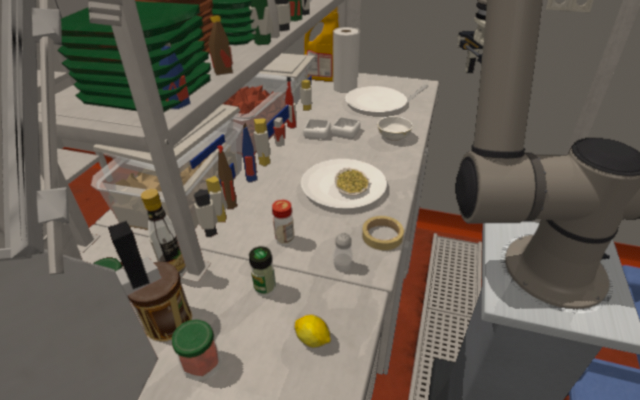

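The top view shows the red cap at (294,160), black jar at (228,166), salt shaker at (278,229), lemon at (196,229) and scallop at (398,207). In the side view they are at (282,208), (261,256), (343,240), (312,331) and (352,181). The shelf post stands behind, at about (240,112) in the top view. Next I'll measure them with masks.

```bash
cat > m.py <<'E'
import pickle,cv2,numpy as np
from h import *
C=pickle.load(open("c.pkl","rb"))
def cen(c,lo,hi,box):
    x0,y0,x1,y1=box;h=cv2.cvtColor(c["color"],cv2.COLOR_RGB2HSV)[y0:y1,x0:x1].astype(int)
    h[...,0]=(h[...,0]+20)%180   # shift so red doesn't wrap
    m=cv2.inRange(h.astype(np.uint8),lo,hi)
    n,l,s,ce=cv2.connectedComponentsWithStats(m);i=1+np.argmax(s[1:,4])
    return ce[i]+[x0,y0],s[i]+np.array([x0,y0,0,0,0])
def tri(a,b):
    (o1,d1),(o2,d2)=a,b
    A=np.c_[d1,-d2];s=np.linalg.lstsq(A,o2-o1,rcond=None)[0]
    p,q=o1+s[0]*d1,o2+s[1]*d2;return (p+q)/2,np.linalg.norm(p-q)
T=dict(red=((8,150,110),(32,255,255),(275,140,315,180),(265,195,300,225),98),
 lemon=((38,120,80),(55,255,255),(175,205,220,250),(285,305,340,355),28),
 scallop=((30,90,40),(60,255,255),(365,175,430,240),(330,160,375,200),37),
 black=((0,0,0),(180,255,60),(210,150,245,180),(245,243,280,266),95))
for n,(lo,hi,bt,bs,z) in T.items():
    a,sa=cen(C["top"],lo,hi,bt);b,sb=cen(C["side"],lo,hi,bs)
    P,e=tri(ray(C["top"],*a),ray(C["side"],*b))
    print(n,a.round(1),sa,b.round(1),sb,"tri",P.round(),round(e,1),"top@z",onz(C["top"],*a,z).round(),"side@z",onz(C["side"],*b,z).round())
print("shaker",onz(C["top"],278,227,80).round(),onz(C["side"],343,241,80).round())
print("post base",onz(C["top"],240,112,0).round(), "shelf edge", tri(ray(C["top"],215,52),ray(C["side"],50,140)))
print(C["top"]["R"].round(2))
E
python3 m.py
```

```text
red [293.2 158.1] [284 149  20  19 231] [280.9 206. ] [273 200  18  12 159] tri [605.  78. 104.] 0.5 top@z [607.  78.  98.] side@z [609.  72.  98.]
lemon [195.7 228.6] [184 214  25  31 563] [312.1 330.6] [294 314  37  34 892] tri [456. 315.  29.] 0.4 top@z [456. 316.  28.] side@z [457. 315.  28.]
scallop [397.7 206.9] [ 377  189   43   37 1141] [351.7 181.1] [337 170  31  23 545] tri [ 503. -168.   25.] 0.9 top@z [ 501. -165.   37.] side@z [ 500. -151.   37.]
black [227.7 167.9] [217 157  21  21 233] [260.5 258.2] [250 247  22  19 256] tri [589. 228.  91.] 2.0 top@z [587. 227.  95.] side@z [588. 231.  95.]
shaker [453. 114.  80.] [451. 123.  80.]
post base [759. 222.   0.] shelf edge (array([835.02535   , 266.8643326 , 307.07759183]), np.float64(180.92889308005152))
[[-0.01 -1.   -0.  ]
 [-0.99  0.01 -0.17]
 [ 0.17  0.   -0.99]]
```

```bash
cat > d.py <<'E'
import sys,numpy as np
from plant import bot
from scipy.spatial.transform import Rotation as Ro
o=bot.get_obs();R=Ro.from_euler("xyz",o["tcp_rot"]).as_matrix()
for a in sys.argv[1:]:
    print(a,(R.T@(np.array(eval(a))-o["tool_pos"])).round(0))
print(o["time"],o["tool_pos"].round(),o["joint_positions"].round(2),o["contact_force"].round(1))
E
python3 d.py 606,77,245 && python3 - <<'E'
from h import *
C=pickle.load(open("c.pkl","rb"));c=C["top"]
o,a=ray(c,260,51);_,b=ray(c,600,51);n=np.cross(a,b)
for p in((160,150),(250,78),(310,22)):
    q,d=ray(C["side"],*p);print(p,(q+d*(n@(o-q))/(n@d)).round())
E
```

```text
606,77,245 [ 582. -340.    1.]
0.1 [ 220. -476.  245.] [-1.28  0.34  1.52  0.    1.28 -0.15] [ 0.4 -0.1 -0.7]
(160, 150) [737. 248. 324.]
(250, 78) [ 744. -115.  310.]
(310, 22) [ 724. -499.  342.]
```

The shelf's front edge is at about x=735, z=310, and the red jar is at x=606, so there's room. I'll square the hand to the shelf on the way.

```bash
python3 shift.py '[[15,50,-30,0,0.1],[15,100,-60,0,0.2],[15,150,-90,0,0.3],[15,200,-120,0,0.4],[15,250,-150,0,0.43]]'; python3 d.py 606,77,245; python3 -c "
from plant import bot
c=bot.capture('wrist');print(-c['R'].T@c['t'])"
```

```text
time: 0.72
tool_pos: [384.9, -233.9, 245.4]
tcp_rot: [-3.142, 0.0, 0.001]
contact_force: [0.4, -0.1, 0.1]
grip_width: 46.6
finger_force: 0.0
606,77,245 [ 221. -311.    0.]
0.725 [ 385. -234.  245.] [-0.72  0.21  1.72  0.    1.22  0.85] [ 0.4 -0.1  0.1]
[ 461.82122462 -234.77594124  384.44561284]
```

The wrist camera sticks out 77 mm toward the shelf, so I'll turn the hand half round to face it back toward the robot.

```bash
python3 shift.py '[[15,10,-40,0,-0.17],[15,20,-80,0,-0.34],[15,30,-120,0,-0.51],[15,40,-160,0,-0.68],[15,50,-200,0,-0.85]]'; python3 shift.py '[[15,0,0,0,-0.17],[15,0,0,0,-0.34],[15,0,0,0,-0.51],[15,0,0,0,-0.68],[15,0,0,0,-0.85]]';python3 shift.py '[[15,0,0,0,-0.17],[15,0,0,0,-0.34],[15,0,0,0,-0.51],[15,0,0,0,-0.68],[15,0,0,0,-0.85]]';python3 shift.py '[[15,0,0,0,-0.17],[15,0,0,0,-0.34],[15,0,0,0,-0.51],[15,0,0,0,-0.59],[15,0,0,0,-0.59]]'; python3 d.py 606,77,245
```

```text
time: 1.4
tool_pos: [433.7, -34.3, 245.3]
tcp_rot: [-3.141, 0.0, 0.859]
contact_force: [0.3, -0.0, 0.4]
grip_width: 15.1
finger_force: 0.0
time: 2.02
tool_pos: [433.5, -35.6, 245.2]
tcp_rot: [-3.141, -0.0, 1.709]
contact_force: [0.4, 0.3, -0.0]
grip_width: 15.0
finger_force: 0.0
time: 2.65
tool_pos: [433.4, -35.6, 245.2]
tcp_rot: [-3.141, -0.001, 2.559]
contact_force: [0.2, 0.7, -0.5]
grip_width: 14.9
finger_force: 0.0
time: 3.28
tool_pos: [433.5, -35.6, 245.3]
tcp_rot: [3.142, -0.001, -3.141]
contact_force: [0.4, 0.6, -0.4]
grip_width: 15.2
finger_force: 0.0
606,77,245 [-173.  113.    0.]
3.275 [434. -36. 245.] [-0.26  0.18  1.75 -0.    1.21 -1.83] [ 0.4  0.6 -0.4]
```

```bash
python3 shift.py '[[15,-44,28,0,0],[15,-87,56,0,0],[15,-130,85,0,0],[15,-173,113,0,0],[15,-173,113,0,0]]'; python3 shift.py '[[15,0,0,25,0],[15,0,0,50,0],[15,0,0,75,0],[15,0,0,85,0],[15,0,0,85,0]]'; python3 d.py; python3 - <<'E'
from plant import bot
import cv2,numpy as np
a=bot.capture("top")["color"][100:300,120:460];b=bot.capture("side")["color"][130:330,180:460]
cv2.imwrite("pics/red.png",np.hstack([a,b])[:,:,::-1])
E
```

```text
time: 3.9
tool_pos: [608.2, 79.5, 243.7]
tcp_rot: [3.141, -0.001, -3.14]
contact_force: [-0.5, -0.3, -0.3]
grip_width: 15.3
finger_force: 0.0
time: 4.53
tool_pos: [606.1, 77.4, 160.3]
tcp_rot: [-3.141, -0.001, -3.141]
contact_force: [0.4, -0.4, 0.5]
grip_width: 15.2
finger_force: 0.0
4.525 [606.  77. 160.] [ 0.    0.57  1.39 -0.    1.18 -1.57] [ 0.4 -0.4  0.5]
```

View pics/red.png

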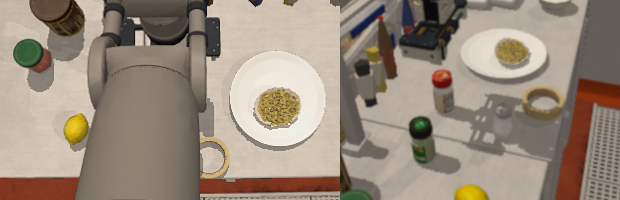

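The side half of the crop shows the gripper at about (260,175) full-frame, up and to the left of the red cap at (282,206). I'll check that against where the TCP should project.

```bash
python3 - <<'E'
from h import *
from plant import bot
C=pickle.load(open("c.pkl","rb"));c=C["side"]
for X in((606,77,141),(606,77,160),(606,77,106),(606,77,0)): print(X,pix(c,X).round(1))
a=bot.capture("side")["color"][90:270,190:370]
w=bot.capture("wrist")["color"]
cv2.imwrite("pics/red2.png",np.hstack([cv2.resize(a,(400,400),interpolation=cv2.INTER_CUBIC),cv2.resize(w,(400,250)) if 0 else cv2.copyMakeBorder(cv2.resize(w,(400,250)),0,150,0,0,0)])[:,:,::-1])
E
```

```text
(606, 77, 141) [279.6 192.1]
(606, 77, 160) [278.9 185. ]
(606, 77, 106) [280.8 204.8]
(606, 77, 0) [284.2 239.9]
```

View pics/red2.png

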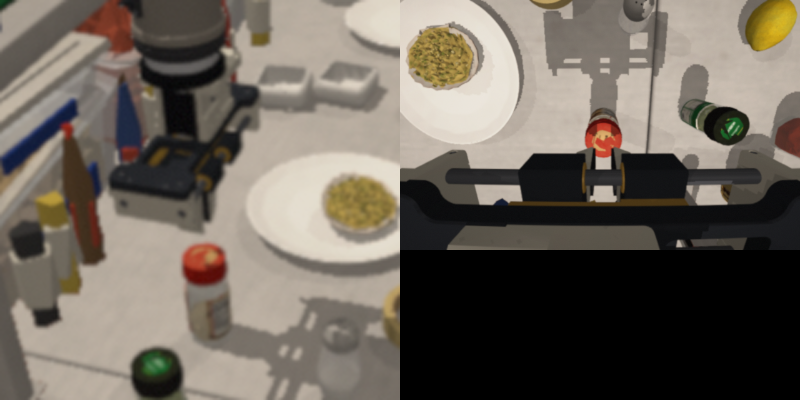

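Zoomed in, the fingertips end at about (282,191), as predicted, right above the red cap. The wrist view also shows them centred on it. I'll hold here, then rise.

```bash
for i in 1 2 3; do python3 shift.py '[[15,0,0,0,0],[15,0,0,0,0],[15,0,0,0,0],[15,0,0,0,0],[15,0,0,0,0]]' | head -2; done; python3 shift.py '[[15,0,0,-25,0],[15,0,0,-50,0],[15,0,0,-75,0],[15,0,0,-85,0],[15,0,0,-85,0]]'; python3 d.py 456,315,245
```

```text
time: 5.35
tool_pos: [606.6, 77.8, 160.5]
time: 5.98
tool_pos: [606.6, 77.8, 160.5]
time: 6.6
tool_pos: [606.6, 77.8, 160.5]
time: 7.22
tool_pos: [606.7, 77.8, 245.7]
tcp_rot: [-3.142, 0.001, -3.14]
contact_force: [0.2, -0.7, -0.7]
grip_width: 15.1
finger_force: 0.0
456,315,245 [150. 237.   1.]
7.225 [607.  78. 246.] [ 0.    0.5   1.27 -0.    1.37 -1.57] [ 0.2 -0.7 -0.7]
```

```bash
H='[[15,0,0,0,0],[15,0,0,0,0],[15,0,0,0,0],[15,0,0,0,0],[15,0,0,0,0]]'; python3 shift.py '[[15,30,47,0,0],[15,60,94,0,0],[15,90,142,0,0],[15,120,190,0,0],[15,150,237,0,0]]'; python3 shift.py '[[15,0,0,35,0],[15,0,0,70,0],[15,0,0,105,0],[15,0,0,135,0],[15,0,0,135,0]]'; python3 d.py; python3 - <<'E'
from plant import bot
import cv2,numpy as np
a=bot.capture("side")["color"][180:400,200:420];w=bot.capture("wrist")["color"]
cv2.imwrite("pics/lem.png",np.hstack([cv2.resize(a,(400,400)),cv2.copyMakeBorder(cv2.resize(w,(400,250)),0,150,0,0,0)])[:,:,::-1])
E
```

```text
time: 7.85
tool_pos: [454.7, 315.7, 244.1]
tcp_rot: [-3.141, -0.002, -3.141]
contact_force: [-0.2, -0.0, 0.2]
grip_width: 14.9
finger_force: 0.0
time: 8.48
tool_pos: [454.2, 313.5, 107.4]
tcp_rot: [-3.138, -0.006, -3.14]
contact_force: [0.3, 0.6, 0.6]
grip_width: 15.0
finger_force: 0.0
8.475 [454. 314. 107.] [ 0.47  0.54  1.62 -0.    0.99 -1.11] [0.3 0.6 0.6]
```

View pics/lem.png

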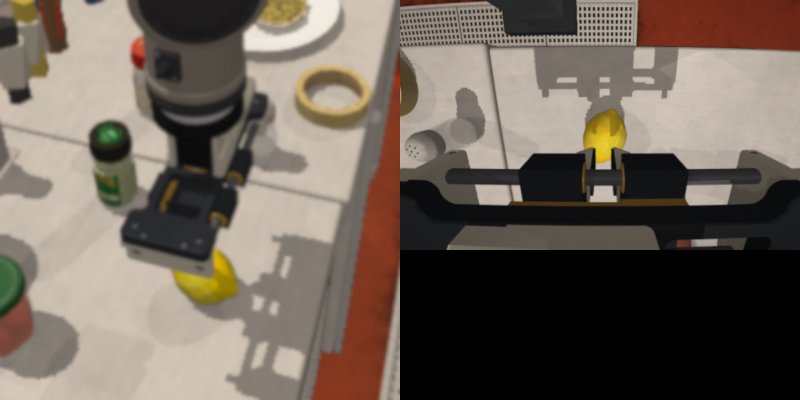

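The hand is over the lemon and centred in both views. The side crop has the lemon at (205,275) under the gripper, and the wrist view shows the fingertips over it. I'll hold, rise and cross to the scallop.

```bash
for i in 1 2 3; do python3 shift.py '[[15,0,0,0,0],[15,0,0,0,0],[15,0,0,0,0],[15,0,0,0,0],[15,0,0,0,0]]' | head -2; done; python3 shift.py '[[15,0,0,-35,0],[15,0,0,-70,0],[15,0,0,-105,0],[15,0,0,-140,0],[15,0,0,-140,0]]'; python3 d.py 501,-166,245
```

```text
time: 9.2
tool_pos: [456.3, 314.6, 110.5]
time: 9.82
tool_pos: [456.3, 314.6, 110.5]
time: 10.45
tool_pos: [456.3, 314.6, 110.5]
time: 11.08
tool_pos: [457.4, 315.2, 253.4]
tcp_rot: [3.139, 0.006, -3.14]
contact_force: [-0.1, 0.4, -0.3]
grip_width: 15.2
finger_force: 0.0
501,-166,245 [ -43. -481.    7.]
11.075 [457. 315. 253.] [ 0.47  0.39  1.43 -0.    1.32 -1.11] [-0.1  0.4 -0.3]
```

```bash
python3 shift.py '[[15,-4,-48,0,0],[15,-8,-96,0,0],[15,-12,-144,0,0],[15,-17,-192,0,0],[15,-22,-240,0,0]]'; python3 shift.py '[[15,-4,-48,0,0],[15,-8,-96,0,0],[15,-12,-144,0,0],[15,-17,-192,0,0],[15,-22,-240,0,0]]'; python3 shift.py '[[15,0,0,35,0],[15,0,0,70,0],[15,0,0,105,0],[15,0,0,140,0],[15,0,0,155,0]]'; python3 d.py 501,-166,94; python3 - <<'E'
from plant import bot
import cv2,numpy as np
a=bot.capture("side")["color"][90:250,270:430];w=bot.capture("wrist")["color"]
cv2.imwrite("pics/sc.png",np.hstack([cv2.resize(a,(400,400)),cv2.copyMakeBorder(cv2.resize(w,(400,250)),0,150,0,0,0)])[:,:,::-1])
E
```

```text
time: 11.7
tool_pos: [478.1, 73.1, 249.5]
tcp_rot: [-3.141, -0.001, -3.14]
contact_force: [0.1, -0.3, 0.0]
grip_width: 14.9
finger_force: 0.0
time: 12.32
tool_pos: [500.4, -166.8, 249.5]
tcp_rot: [3.141, -0.001, -3.141]
contact_force: [0.1, 1.4, -0.9]
grip_width: 15.1
finger_force: 0.0
time: 12.95
tool_pos: [499.4, -164.7, 93.0]
tcp_rot: [3.14, -0.004, -3.14]
contact_force: [0.5, -0.6, 0.6]
grip_width: 15.1
finger_force: 0.0
501,-166,94 [-2. -1. -1.]
12.95 [ 499. -165.   93.] [-0.46  0.52  1.71 -0.    0.91 -2.04] [ 0.5 -0.6  0.6]
```

View pics/sc.png

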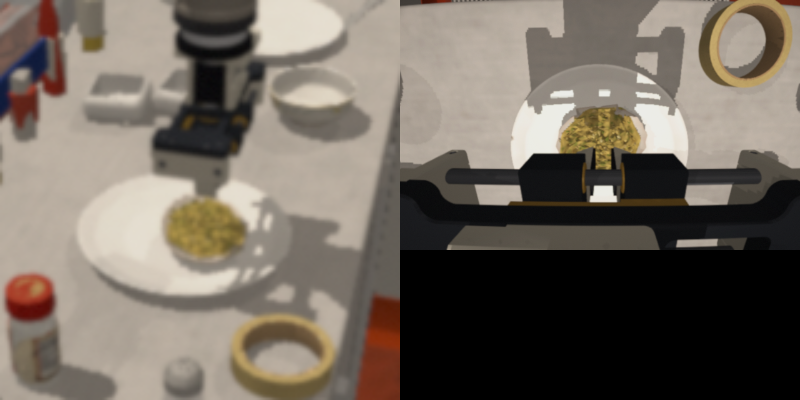

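The fingertips are at about (210,195) in the side crop, just above the topping's middle at (205,228), and the wrist view agrees. I'll hold, raise the hand and hand in.

```bash
for i in 1 2 3; do python3 shift.py '[[15,0,0,0,0],[15,0,0,0,0],[15,0,0,0,0],[15,0,0,0,0],[15,0,0,0,0]]' | head -2; done; python3 shift.py '[[15,0,0,-40,0],[15,0,0,-80,0],[15,0,0,-120,0],[15,0,0,-160,0],[15,0,0,-180,0]]'; python3 shift.py '[[15,0,0,0,0],[15,0,0,0,0],[15,0,0,0,0],[15,0,0,0,0]]'; python3 -c "
from plant import bot
print(bot.close_job())"
```

```text
time: 13.68
tool_pos: [500.9, -165.4, 95.7]
time: 14.3
tool_pos: [500.9, -165.4, 95.5]
time: 14.92
tool_pos: [500.8, -165.4, 95.5]
time: 15.55
tool_pos: [501.3, -165.6, 278.0]
tcp_rot: [-3.14, 0.003, -3.14]
contact_force: [0.4, 0.4, 0.3]
grip_width: 15.0
finger_force: 0.0
time: 16.05
tool_pos: [500.6, -165.3, 274.7]
tcp_rot: [3.141, -0.001, -3.14]
contact_force: [-1.0, 0.2, 0.3]
grip_width: 14.8
finger_force: 0.0
the job is handed in; nothing more can be done
None
```

I pointed at the red-capped jar, the lemon and the scallop in that order, about two seconds each, with no sign of touching anything; the hand finished raised, fingertips about 25 cm above the counter, and the job is handed in (no verdict was returned).

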